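Switch the milling-ball sorter to its other chute

ROBOT

A 6-joint arm with a two-finger parallel gripper is mounted at the origin on a cart in front of the work surface, level with it; the furniture and walls round the work are solid. World frame = base frame: x ahead of the robot, y to its left, z up, the work surface at z = 0. Lengths are in m, angles in rad, forces in N, time in s.
With the tool pointing down it reaches from about 0.375 to 0.925 m from the base axis. Payload 5.7 kg.
Tool frame: the origin (TCP) lies at the very end of the fingers, on their centre line; the grasp point (between the pads) lies 19 mm behind it; y points along the fingers, x is the direction in which the jaws open and shut, and the axes are right-handed (so a half turn about y gives the same grasp; the last joint's range is limited). The gripper opens to 88 mm and grips with 3 to 60 N. Pads are 20 mm wide; open, the fingers measure 115 mm over their backs; the gripper's body (75 mm by 178 mm) begins 61 mm behind the grasp point.
Start: joints at [-1.339, 0.359, 1.51, -0, 1.272, -0.115], TCP at [0.204, -0.564, 0.223] pointing down, gripper open.
Joint ranges: [-2.97, 2.97], [-1.01, 2.36], [0.21, 2.38], [-0.96, 4.11], [0.2, 2.71], [-2.98, 2.98]. Speed limits (rad/s): [2.39, 2.39, 3.14, 3.14, 3.14, 3.14].

INTERFACE

Orientations are given as a rotation vector (axis times angle).
In Python, from station import r, claw, telemetry, grab_frame gives the robot as it stands. The module is installed in compiled form; this text tells all that it offers. Calls block until the motion is done:
- r.movep(position, orientation): joint-space move of the TCP to a pose.
- r.servo_line(position, max_speed=0.15, ori=None): straight line of the TCP; ori=None keeps the orientation; max_speed is the mean speed in m/s.
- r.move_joints(angles): joint-space move.
- claw.command_gripper(opening, newtons=None): finger opening in m; newtons is the grip in N (None keeps the last); returns when the fingers have stopped.
- r.wait(seconds).
- r.ik(position, orientation): joint angles nearest the present ones, or None.
- telemetry.get_state(): the state.
- grab_frame(name): name is "scene" or "side" or "wrist"; returns a dict with "img" (480x640x3 uint8, blue, green, red), "K" (3x3 intrinsics, pixels), "R" (3x3) and "t" (3): a world point X has camera coordinates R X + t. Camera axes: x right, y down, z forward; pixel columns grow to the right and rows downward; lengths in m; the calibration is good to about 2 mm. A picture is of the moment at which its call begins. There is no depth.
A pose or a line that the arm cannot do raises r.PlanningError and nothing moves.
- r.job_done(): hands the job in, once; it reports no verdict.
The state is a dict: "time": time; "joint_positions": joint angles; "qd": joint speeds; "joint_torque": joint torques, N m; "ee_pos": TCP position; "tool_rot": TCP orientation; "contact_force": force on the tool from outside, world axes, zero at the start; "moment": the same for the moment, N m; "width": finger opening in m.
Only numpy, scipy, OpenCV 4.12 (cv2) and the standard library are available. Lean on these libraries where they do the work, as an engineer would, in place of code of your own. Each camera call takes 0.05 s, during which the arm holds its last target. There are 200 camera calls.

TASK

The seesaw gate of the ball sorter now leans to one of its two outlet chutes. With closed fingertips press down the raised orange pad so that the gate rocks over to its other side, and only then push the red tab of the slide fully to the left, so that the three white milling balls run down the other chute into its tray. Do not touch the balls, and lift or carry nothing; leave the jars, the brass weight and the beaker round it where they stand.

Things in the scene. Friction and masses are not known exactly. Their poses are not given: they have to be found in the camera images.
- sorter: fixed grey bench machine, 520 mm wide (y), 300 mm deep (x -85 to +215), 230 mm high; origin on the bench under the gate's middle; +x to its back, +y to its left; turned up to 0.25 rad about z. Gate pivot 130 mm above the origin. A feed chute comes down from the back along y = 0 and ends over the gate's middle; an outlet chute at each end of the gate leads outwards into a tray.
- tray_left (a point): centre of the inner floor of the blue tray at the end of the left outlet chute, inside 78 x 76 mm, walls 41 mm above its floor, outer wall 75 mm
- tray_right (a point): the same for the green tray at the right
- gate (a joint): seesaw gate: white trough, 212 mm long along y, on a level pivot along x. 0 = level; positive = right (-y) end down, feeds the green tray; negative = left (+y) end down, feeds the blue tray. Stops at -0.26 and +0.26. A brass weight above the pivot makes it top-heavy: once past level it falls to the other stop and stays there. It takes less than 2 N at a pad.
- pad_left (a point): centre of the top of the left orange press pad of the gate, 45 x 34 mm, 5 mm thick, in front of the trough, 80 mm left (+y) of the pivot and 47 mm towards the front (-x). It moves on an arc round the pivot, 41 mm in height from stop to stop.
- pad_right (a point): the same for the right orange pad, 80 mm right (-y) of the pivot
- slide (a joint): slide that holds the balls back in the feed chute: 0 = shut, 0.045 m = fully open (end stop). It moves to the sorter's left (+y), takes about 1.5 N, and stays where it is left.
- slide_tab (a point): centre of the upright red tab of the slide, 26 mm along x, 8 mm thick along the sorter's y, 32 mm high. It stands on a 6 mm steel bar, whose top is 15 mm below this point; the chute below it carries the balls, whose tops are about 25 mm below this point. Push on its right (-y) face.
- ball_1: white ceramic milling ball, 25 mm diameter, origin at its centre; the first in the feed chute, resting against the slide
- ball_2: the same, second in the feed chute
- ball_3: the same, third in the feed chute
- weight_brass: brass weight, 33 mm diameter, 42 mm high, loose, standing behind the gate's left side; origin under its centre
- jar_small_3: yellow sample jar with a tan lid, 48 mm diameter, 56 mm high, loose, right on the bench; origin under its centre
- jar_black: black sample jar, 48 mm diameter, 56 mm high, loose, standing behind the gate's right side; origin under its centre
- beaker_grey: empty light grey plastic beaker, 59 mm diameter, 67 mm high, loose, standing behind the sorter's left tray; origin under its centre

How it is judged:
On the way:
1. the gate has been rocked over to its other side while all three balls still wait behind the slide (distance of pad_left from where it was at the start of the episode above 0.025 m and (value of joint gate above 0.2 rad or value of joint gate below -0.2 rad) and value of joint slide below 0.01 m and x of each of ball_1, ball_2, ball_3 in the frame of sorter above 0.074 m and z of each of ball_1, ball_2, ball_3 in the frame of sorter above 0.16 m), for 0.2 s.
At the end, for the whole second after the job is handed in: The gate rests on the opposite side from its start (past 0.2 rad), the slide is open by more than 35 of its 45 mm, and all three balls lie inside the tray on the side that the gate now feeds (distance of pad_left from where it was at the start of the episode above 0.025 m and value of joint slide above 0.035 m and ((value of joint gate below -0.2 rad and y of each of ball_1, ball_2, ball_3 in the frame of sorter above 0.172 m and x of ball_1 in the frame of sorter between -0.033 and 0.053 m and z of each of ball_1, ball_2, ball_3 in the frame of sorter below 0.05 m and x of ball_2 in the frame of sorter between -0.033 and 0.053 m and x of ball_3 in the frame of sorter between -0.033 and 0.053 m) or (value of joint gate above 0.2 rad and y of each of ball_1, ball_2, ball_3 in the frame of sorter below -0.172 m and x of ball_1 in the frame of sorter between -0.033 and 0.053 m and z of each of ball_1, ball_2, ball_3 in the frame of sorter below 0.05 m and x of ball_2 in the frame of sorter between -0.033 and 0.053 m and x of ball_3 in the frame of sorter between -0.033 and 0.053 m))); the robot touches nothing.
It fails at once if the robot touches a ball (contact force between any of the fingers, the arm and ball_1 above 0.3 N or contact force between any of the fingers, the arm and ball_2 above 0.3 N or contact force between any of the fingers, the arm and ball_3 above 0.3 N).
It fails at once if a ball is raised out of the feed chute (height (world z) of any of ball_1, ball_2, ball_3 above 0.22 m).
It fails at once if a jar, the brass weight or the beaker is moved by more than 20 mm or tipped (distance of any of jar_black, weight_brass, beaker_grey, jar_small_3 from where it was at the start of the episode above 0.02 m or angle between any of jar_black, weight_brass, beaker_grey, jar_small_3's own z axis and vertical above 0.3 rad).
It also fails if it takes over 38 s, if anything falls off the work surface, if the arm or the gripper's body presses on something with over 40 N, if the wrist force passes 120 N, or if a joint passes its speed limit or range.

## Working session

There is one attempt and no reset: what is moved stays moved. The work goes in short steps, each a Python script; the robot and the scene stay as the last script left them, time stands still between calls to the robot, and variables do not carry over. Pictures are saved under pics/ and viewed, about 8 in all and at most 12, crops included, and the job is handed in when it is done.

```bash
mkdir -p pics; python3 - <<'E'
from station import r, claw, telemetry, grab_frame
import cv2,pickle
for n in("scene","side"):
    f=grab_frame(n); cv2.imwrite(f"pics/{n}0.png",f["img"]); pickle.dump(f,open(n+"0.pkl","wb"))
    print(n,f["K"].tolist(),f["R"].round(4).tolist(),f["t"].round(4).tolist())
s=telemetry.get_state();print(s["time"],s["ee_pos"],s["tool_rot"],s["width"])
E
```

```text
scene [[488.2712607199234, 0.0, 315.33196433160987], [0.0, 488.2712607199234, 243.1201506052072], [0.0, 0.0, 1.0]] [[0.9971, 0.0767, -0.0025], [0.0647, -0.8582, -0.5092], [-0.0412, 0.5075, -0.8607]] [-0.5773, -0.0866, 1.4267]
side [[489.94808198963165, 0.0, 310.3499991330955], [0.0, 489.94808198963165, 238.42826253186539], [0.0, 0.0, 1.0]] [[0.6859, 0.7277, -0.003], [0.6075, -0.5749, -0.5481], [-0.4006, 0.3741, -0.8364]] [-0.3091, -0.3654, 1.7877]
0.1 [ 0.20378077 -0.56369477  0.22190954] [-1.35244783  0.95090279 -0.94888259] 0.0875250019676451
```

View pics/scene0.png

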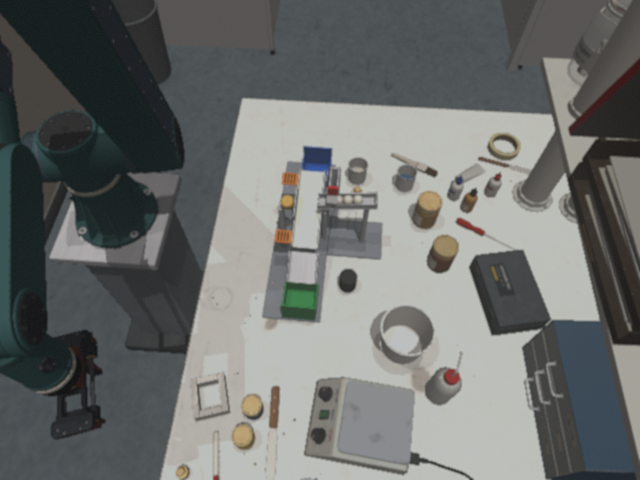

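View pics/side0.png

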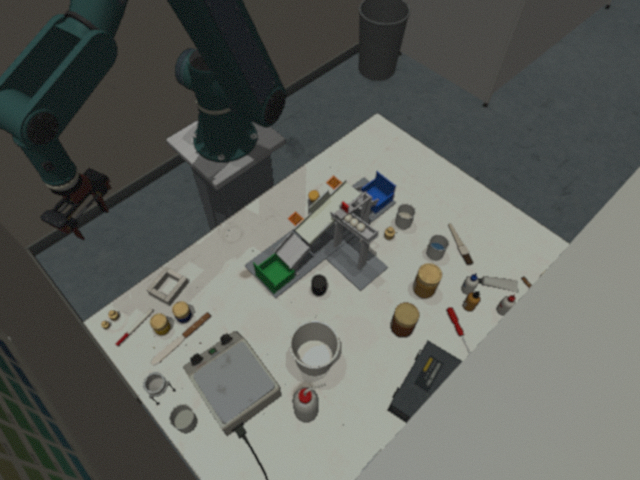

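The scene view puts the sorter around pixel (310,220), with blue tray (317,158), green tray (300,300), orange pads (290,180) and (284,237), and red tab (333,190). I'll enlarge both views.

```bash
python3 - <<'E'
import cv2,numpy as np
a=cv2.imread("pics/scene0.png")[140:325,255:395];b=cv2.imread("pics/side0.png")[165:300,240:420]
a=cv2.resize(a,None,fx=3.2,fy=3.2,interpolation=2)[:592];b=cv2.resize(b,None,fx=4,fy=4,interpolation=2)
g=lambda i:(255*(i/255.)**.7).astype(np.uint8)
cv2.imwrite("pics/a1.png",g(a));cv2.imwrite("pics/b1.png",g(b))
E
```

```text
(no output)
```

View pics/a1.png

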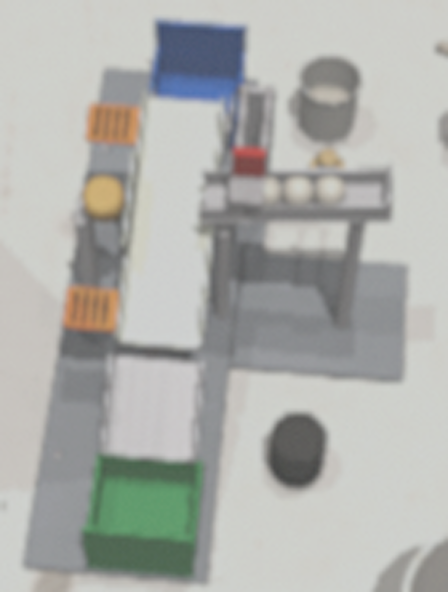

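View pics/b1.png

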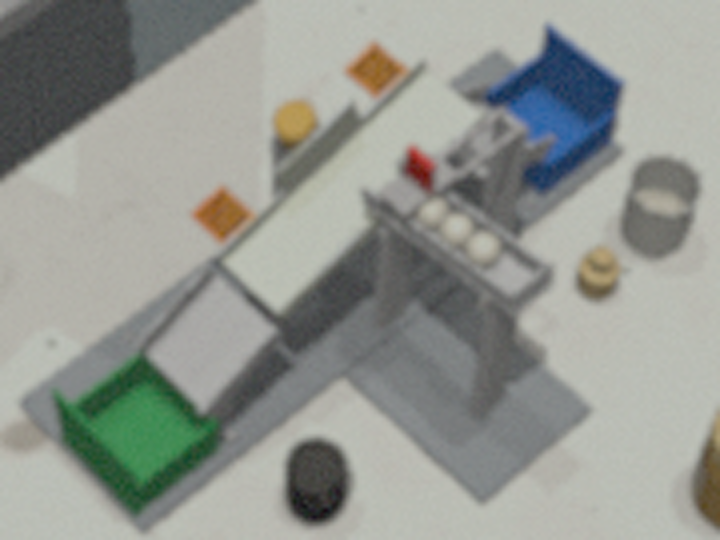

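The crops show padL at scene (113,124) / side (376,69), padR at (92,308) / (222,215), the red tab at (250,160) / (420,167), and three balls behind the slide in the feed chute. Triangulating these points next.

```bash
cat >h.py <<'E'
import numpy as np,cv2,pickle
A,B=[pickle.load(open(n+"0.pkl","rb")) for n in("scene","side")]
P=lambda f:f["K"]@np.c_[f["R"],f["t"]]
def tri(a,b):
    a=np.array(a)/3.2+[255,140]-.35;b=np.array(b)/4+[240,165]-.4
    X=cv2.triangulatePoints(P(A),P(B),a.astype(float),b.astype(float))[:,0];X=X[:3]/X[3]
    e=[np.linalg.norm((p@np.r_[X,1])[:2]/(p@np.r_[X,1])[2]-q) for p,q in((P(A),a),(P(B),b))]
    return X,e
E
python3 - <<'E'
from h import *
for f in(A,B):print("cam",-f["R"].T@f["t"])
D=dict(padL=((113,124),(376,69)),padR=((92,308),(222,215)),tab=((250,161),(420,167)),b1=((268,190),(432,212)),b2=((298,190),(455,228)),b3=((330,190),(483,247)),w=((104,195),(295,118)),greenL=((103,460),(140,365)),jarb=((298,435),(318,460)))
R={}
for k,v in D.items():
    X,e=tri(*v);R[k]=X;print(k,X.round(4),np.round(e,2))
d=R["padL"]-R["padR"];print(np.linalg.norm(d),"yaw",np.arctan2(-d[0],d[1]),"tilt",np.arcsin(d[2]/.16))
E
```

```text
cam [ 0.63995203 -0.75408447  1.18243469]
cam [ 1.15014674 -0.65388188  1.29399548]
padL [0.5091 0.0408 0.1621] [0.22 0.2 ]
padR [ 0.5065 -0.1136  0.1218] [0.05 0.04]
tab [ 0.6249 -0.0347  0.2225] [0.06 0.05]
b1 [ 0.6402 -0.0352  0.1865] [0.22 0.2 ]
b2 [ 0.6633 -0.0371  0.1921] [0.05 0.05]
b3 [ 0.688  -0.0354  0.1929] [0.07 0.07]
w [ 0.5119 -0.0451  0.1812] [0.05 0.04]
greenL [ 0.5223 -0.2122  0.0447] [1.1  0.94]
jarb [ 0.6768 -0.1789  0.0545] [0.32 0.29]
0.15964055008587133 yaw -0.016503714462676403 tilt 0.25428532155451483
```

Pad spacing comes out at 159.6 mm against 160 given, and tilt at 0.254 rad against 0.26. So the left pad is raised, at z 0.162, and has to be pressed. Sorter origin is about (0.555, -0.037) with yaw about -0.02. Next I'll measure the tab and chute edges, check IK and plan the press.

```bash
python3 - <<'E'
from h import *
from station import r, telemetry
from scipy.spatial.transform import Rotation as Ro
D=dict(wallF=((203,213),(367,197)),wallB=((390,215),(525,303)),tabTopFront=((234,150),(412,150)),tabTopBack=((267,150),(433,172)))
for k,v in D.items(): X,e=tri(*v);print(k,X.round(4),np.round(e,2))
print(Ro.from_rotvec(telemetry.get_state()["tool_rot"]).as_matrix().round(2))
Y,Z,X=np.eye(3)[[1,2,0]]
for s in(1,-1):
    o=Ro.from_matrix(np.c_[s*Y,-Z,-s*X]).as_rotvec()
    for p in((.505,.041,.3),(.505,.041,.13),(.618,-.07,.3),(.618,0.01,.226)):
        q=r.ik(p,o);print(s,o.round(3),p,None if q is None else np.round(q,2))
# reproject tab hypotheses
for zc in(.215,.225,.235):
  for n,f,s,o in(("A",A,3.2,(255,140)),("B",B,4,(240,165))):
    pts=[]
    for dx in(-.013,.013):
      for dz in(-.016,.016):
        x=P(f)@np.r_[.625+dx,-.034,zc+dz,1];pts.append(((x[:2]/x[2]-o)*s).round())
    print(zc,n,np.array(pts).astype(int).tolist())
E
```

```text
wallF [ 0.5903 -0.0484  0.1676] [0.42 0.37]
wallB [ 0.7354 -0.0442  0.181 ] [1.07 0.98]
tabTopFront [ 0.6125 -0.0297  0.2269] [0.48 0.42]
tabTopBack [ 0.6381 -0.0352  0.2341] [1.14 1.01]
[[ 0.34 -0.    0.94]
 [-0.94  0.    0.34]
 [-0.   -1.    0.  ]]
1 [-1.209 -1.209  1.209] (0.505, 0.041, 0.3) [-0.06  0.16  1.6   0.    1.39 -1.63]
1 [-1.209 -1.209  1.209] (0.505, 0.041, 0.13) [-0.06  0.34  1.82  0.    0.99 -1.63]
1 [-1.209 -1.209  1.209] (0.618, -0.07, 0.3) [-0.22  0.33  1.35  0.    1.45 -1.79]
1 [-1.209 -1.209  1.209] (0.618, 0.01, 0.226) [-0.1   0.38  1.47  0.    1.29 -1.67]
-1 [-1.209  1.209 -1.209] (0.505, 0.041, 0.3) [-0.06  0.16  1.6   0.    1.39  1.52]
-1 [-1.209  1.209 -1.209] (0.505, 0.041, 0.13) [-0.06  0.34  1.82  0.    0.99  1.52]
-1 [-1.209  1.209 -1.209] (0.618, -0.07, 0.3) [-0.22  0.33  1.35  0.    1.45  1.35]
-1 [-1.209  1.209 -1.209] (0.618, 0.01, 0.226) [-0.1   0.38  1.47  0.    1.29  1.48]
0.215 A [[231, 177], [232, 152], [265, 179], [266, 154]]
0.215 B [[404, 174], [406, 146], [431, 196], [434, 168]]
0.225 A [[232, 169], [233, 143], [265, 171], [267, 146]]
0.225 B [[405, 166], [407, 137], [432, 188], [435, 159]]
0.235 A [[232, 161], [233, 135], [266, 163], [268, 137]]
0.235 B [[405, 157], [408, 128], [433, 179], [436, 150]]
```

```bash
python3 - <<'E'
import cv2,numpy as np
a=cv2.imread("pics/scene0.png")[168:218,310:385];b=cv2.imread("pics/side0.png")[190:245,325:400]
f=lambda i:cv2.resize(i,(600,int(i.shape[0]*8)),interpolation=cv2.INTER_CUBIC)
z=np.vstack([f(a)[:290],f(b)[:300]]);cv2.imwrite("pics/tab.png",(255*(z/255.)**.7).astype(np.uint8))
E
```

```text
(no output)
```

View pics/tab.png

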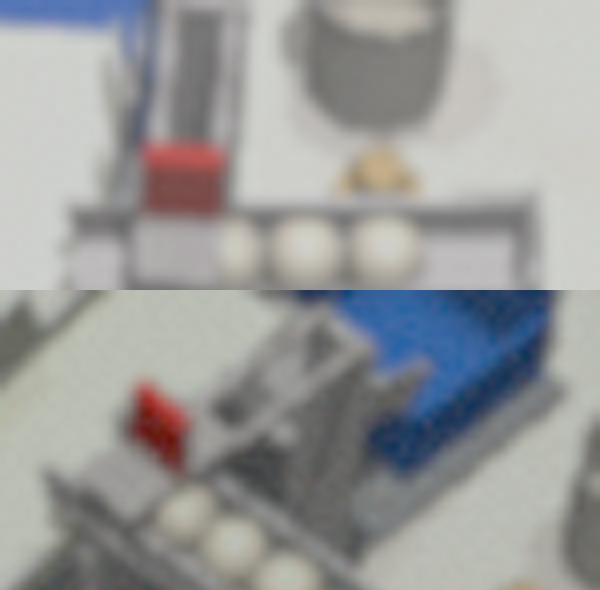

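The tab's right face sits at x about 0.612-0.638, y about -0.036, with its centre at z about 0.22. Ball tops are at about 0.20 and the chute walls are lower. The tip will therefore run at z 0.226 for the slide. First I press the left pad, watching the force.

```bash
cat >>h.py <<'E'
from station import r, claw, telemetry, grab_frame
O=[-1.2092,1.2092,-1.2092]
S=telemetry.get_state
E
python3 - <<'E'
from h import *
claw.command_gripper(0.0,10)
p=S()["ee_pos"];r.servo_line([p[0],p[1],.31],max_speed=.3)
r.movep([.505,.041,.30],O)
r.servo_line([.505,.041,.175],max_speed=.15)
f0=S()["contact_force"]
for z in(.165,.155,.145,.138,.132,.127):
    r.servo_line([.505,.041,z],max_speed=.08)
    s=S();print(z,s["ee_pos"].round(4),(s["contact_force"]-f0).round(2),s["width"])
    if s["contact_force"][2]-f0[2]>8:break
r.servo_line([.505,.041,.30],max_speed=.3)
f=grab_frame("scene");cv2.imwrite("pics/scene2.png",f["img"]);g=grab_frame("side")
a=cv2.resize(f["img"][140:325,255:395],None,fx=3,fy=3,interpolation=2);b=cv2.resize(g["img"][165:300,240:380],None,fx=2.7,fy=2.7,interpolation=2)
c=np.zeros((555,800,3),np.uint8);c[:,:420]=a;c[:b.shape[0],420:420+b.shape[1]]=b
cv2.imwrite("pics/c2.png",(255*(c/255.)**.7).astype(np.uint8));print(S()["time"])
E
```

```text
0.165 [0.505  0.041  0.1653] [0.82 0.74 1.51] 0.0005610128888827606
0.155 [0.5047 0.041  0.1549] [0.41 0.89 0.85] 0.0004727013080987504
0.145 [0.5046 0.041  0.1448] [ 0.25 -0.14  0.41] 0.00031612416480285516
0.138 [0.5047 0.041  0.1378] [0.84 0.7  1.14] 0.000337340372905777
0.132 [0.5047 0.041  0.1317] [ 1.67 -0.02  0.83] 0.0005076422623745792
0.127 [0.5047 0.041  0.1267] [ 0.22 -0.22  1.01] 0.00019594371853133428
7.6667
```

View pics/c2.png

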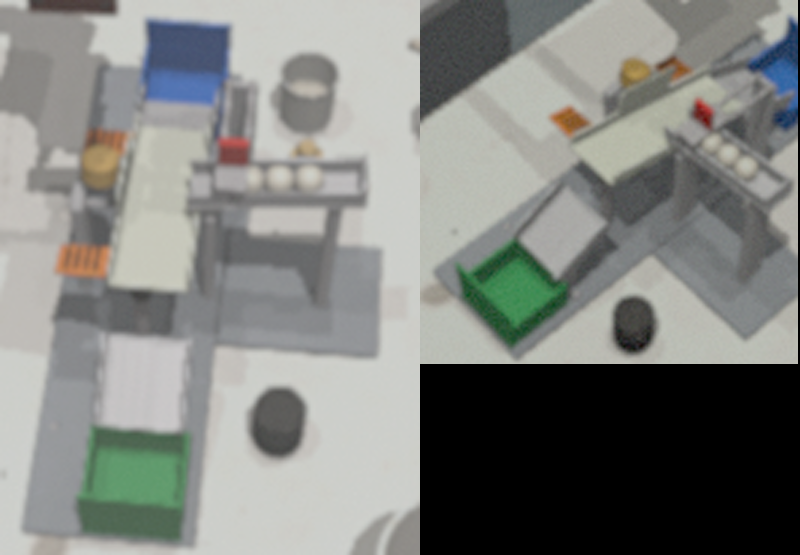

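The gate has rocked. The right end is raised with a gap to the green chute (scene crop ~140,310), the left end is down at the blue chute, and the three balls still wait. Next is the slide.

```bash
python3 - <<'E'
from h import *
X=.618
r.servo_line([X,-.085,.30],max_speed=.25)
r.servo_line([X,-.085,.226],max_speed=.15)
r.wait(.3);f0=S()["contact_force"]
for y in np.r_[-.065,np.arange(-.055,.0101,.005)]:
    r.servo_line([X,y,.226],max_speed=.08)
    s=S();d=s["contact_force"]-f0;print(round(y,4),s["ee_pos"].round(4),d.round(1),round(s["time"],1))
    if d[1]<-9:break
f=grab_frame("scene")
r.servo_line([X,y-.03,.226],max_speed=.15)
r.servo_line([X,y-.03,.32],max_speed=.25)
r.movep([.45,-.3,.32],O)
g=grab_frame("scene");h=grab_frame("side")
F=lambda i,k:cv2.resize(i,None,fx=k,fy=k,interpolation=2)
c=np.zeros((555,800,3),np.uint8);c[:,:420]=F(g["img"][140:325,255:395],3);b=F(h["img"][165:300,280:420],2.7)[:,:380];c[:b.shape[0],420:420+b.shape[1]]=b
cv2.imwrite("pics/c3.png",(255*(c/255.)**.7).astype(np.uint8));print(S()["time"])
E
```

```text
-0.065 [ 0.618  -0.0642  0.226 ] [ 1.4 -0.3  0.1] 9.8
-0.055 [ 0.618  -0.0545  0.226 ] [ 0.6 -0.8 -0.1] 10.1
-0.05 [ 0.618  -0.0498  0.226 ] [0.3 0.3 0.1] 10.4
-0.045 [ 0.618  -0.0448  0.226 ] [ 0.5  0.  -0.6] 10.6
-0.04 [ 0.6179 -0.0396  0.226 ] [1.3 0.2 0.6] 10.9
-0.035 [ 0.6179 -0.0346  0.226 ] [ 1.4  0.2 -0.2] 11.1
-0.03 [ 0.6179 -0.0296  0.226 ] [ 0.7 -1.2 -0.5] 11.4
-0.025 [ 0.618  -0.0246  0.226 ] [ 0.3  0.  -1.7] 11.6
-0.02 [ 0.6179 -0.0196  0.226 ] [ 0.5  0.5 -0.3] 11.9
-0.015 [ 0.618  -0.0146  0.226 ] [-0.1  0.3 -1. ] 12.1
-0.01 [ 0.6179 -0.0095  0.226 ] [ 0.   0.  -0.1] 12.4
-0.005 [ 0.618  -0.0046  0.226 ] [ 1.7  0.6 -1. ] 12.6
-0.0 [ 0.618  -0.0018  0.2261] [ 0.2 -7.  -0.3] 12.9
0.005 [ 0.618  -0.0012  0.2261] [ -0.2 -20.3  -0.9] 13.1
15.3583
```

View pics/c3.png

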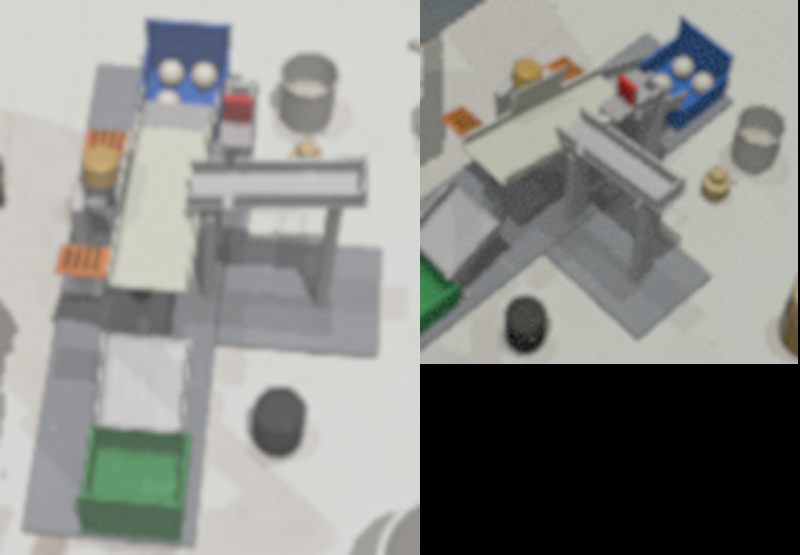

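All three balls are in the blue tray, at scene crop (171,72), (204,74) and partly hidden (167,98). The third lies close to the inner wall, so I'll let it settle and measure it before handing in.

```bash
python3 - <<'E'
from h import *
r.wait(1.0)
g=grab_frame("scene");h=grab_frame("side")
F=lambda i:cv2.resize(i,None,fx=8,fy=8,interpolation=2)
a=F(g["img"][145:180,300:345]);b=F(h["img"][170:215,350:400])
c=np.zeros((360,760,3),np.uint8);c[:280,:360]=a;c[:360,360:]=b
cv2.imwrite("pics/c4.png",(255*(c/255.)**.7).astype(np.uint8))
# predicted crop pixels of ball positions at z .03
for y in(.172,.19,.21,.24):
  for x in(-.01,.02):
    w=np.r_[.555+x+.0165*y,-.037+y,.03,1];o=[]
    for f,of,k in((g,(300,145),0),(h,(350,170),360)):
        q=P(f)@w;q=(q[:2]/q[2]-of)*8+[k,0];o+=q.astype(int).tolist()
    print(x,y,o)
E
```

```text
-0.01 0.172 [66, 292, 448, 235]
0.02 0.172 [147, 297, 502, 278]
-0.01 0.19 [71, 254, 479, 212]
0.02 0.19 [151, 259, 533, 254]
-0.01 0.21 [76, 212, 513, 186]
0.02 0.21 [156, 217, 567, 228]
-0.01 0.24 [84, 150, 563, 147]
0.02 0.24 [163, 155, 617, 189]
```

View pics/c4.png

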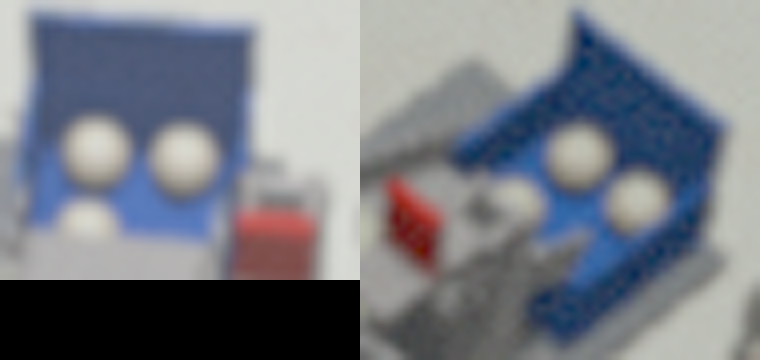

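The balls are at rest at sorter (x, y) of about (-0.005, 0.24), (0.028, 0.24) and (-0.005, 0.20). All are within the limits, and the arm is clear.

```bash
python3 - <<'E'
from h import *
s=S();print(s["time"],s["ee_pos"],s["contact_force"]);r.job_done()
E
```

```text
16.4583 [ 0.44998111 -0.29998023  0.31999008] [-0.07900239 -0.12984192  0.83183218]
the job is handed in; nothing more can be done
```

The gate is rocked over to the blue (left) side, the slide is open, and all three balls lie in the blue tray. I handed the job in at 16.5 s of the 38 s limit; no verdict is reported.

- **Gate:** At the start the left pad was the raised one. I pressed it down with closed fingertips to z 0.127. The picture afterwards showed the gate on its other side with all three balls still behind the slide.
- **Slide:** I pushed the red tab left at z 0.226 until it met the end stop. The force rose to about 20 N in the last step.
- **Balls:** After a 1 s settle they were at about y = 0.24, 0.24 and 0.20 m and x between -0.005 and 0.028 m in the sorter's frame. The third is partly hidden behind the chute, so its position is less exact, but it is well past the 0.172 m limit.
- **Other objects:** The weight, beaker and black jar looked unmoved in the last pictures. I did not check the yellow jar closely, but the arm stayed well above it. The arm stood clear of everything at hand-in.

No check failed. The press and slide forces themselves (under 2 N) were too close to sensor noise to read, so the gate result rests on the pictures and the slide's on the end-stop force and the pictures.

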